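# Build the sieve column on the shaker

### The job

Build the sieve column on the shaker for a particle-size run, one piece at a time from the bottom up: the steel receiver pan in the shaker's cup, then the blue fine sieve, the green medium sieve, the yellow coarse sieve, and the lid with the black knob on top, each upright and fully home in the piece below. The red sieve is not used in this run: leave it, the glass beaker and the agar dish standing where they are. Let go of everything at the end.

Things in the scene. Friction and masses are not known exactly. Their poses are not given: they have to be found in the camera images.
- shaker: sieve shaker, fixed: white base 164 x 122 mm, 40 mm high, grey control panel with black knob on its robot side; a steel cup on a black bellows stands on it. Origin on the worktop under the cup's axis, z up, x away from the panel. Round the cup nothing is higher than 42 mm, save the small knob (51 mm) 79 mm away.
- shaker_seat (a point): centre of the mouth of the shaker's steel cup, at the height of its rim, 66 mm above the worktop. Cup 52 mm across outside, socket 47 mm across and 12 mm deep. A pan seated in it has its shoulder on the rim: its origin lies 8 mm below this point.
- pan: receiver pan: steel cup, closed steel floor, no mesh. Loose, 50-125 g, stands on the worktop. Origin: centre of its underside, z up. From the origin: spigot 0-8 mm high, 44.4 mm across (tapered to 39 at its foot); frame 8-32 mm, 52 mm across; grip the frame. Open rim is a socket 47 mm wide, 22 mm deep for the spigot of the next piece, whose origin then sits 24 mm above this one's.
- sieve_fine: blue sieve, fine mesh. Loose, 50-125 g, stands on the worktop. Origin: centre of its underside, z up. From the origin: spigot 0-8 mm high, 44.4 mm across (tapered to 39 at its foot); frame 8-32 mm, 52 mm across; grip the frame. Open rim is a socket 47 mm wide, 12 mm deep for the spigot of the next piece, whose origin then sits 24 mm above this one's.
- sieve_medium: green sieve, medium mesh. Loose, 50-125 g, stands on the worktop. Origin: centre of its underside, z up. From the origin: spigot 0-8 mm high, 44.4 mm across (tapered to 39 at its foot); frame 8-32 mm, 52 mm across; grip the frame. Open rim is a socket 47 mm wide, 12 mm deep for the spigot of the next piece, whose origin then sits 24 mm above this one's.
- sieve_coarse: yellow sieve, coarse mesh. Loose, 50-125 g, stands on the worktop. Origin: centre of its underside, z up. From the origin: spigot 0-8 mm high, 44.4 mm across (tapered to 39 at its foot); frame 8-32 mm, 52 mm across; grip the frame. Open rim is a socket 47 mm wide, 12 mm deep for the spigot of the next piece, whose origin then sits 24 mm above this one's.
- lid: lid: flat steel disc with an upright black knob. Loose, 45-80 g, stands on the worktop. Origin: centre of its underside, z up. From the origin: spigot 0-8 mm high, 44.4 mm across (tapered to 39 at its foot); disc 8-14 mm, 52 mm across; knob 14-44 mm, 20 mm across; grip the knob. Seated, its origin is 24 mm above that of the sieve below.
- sieve_spare: red sieve, widest mesh, same shape and size as the others; origin the centre of its underside. Loose, not wanted today.
- beaker: small clear glass beaker, 51 x 55 mm across and 68 mm high, origin the centre of its underside. Loose, not part of the job.
- agar_dish: closed clear petri dish with pale agar, 63 mm across and 14 mm high, origin the centre of its underside. Loose, not part of the job.
Not all that is in view belongs to the job. Leave any orange look-alike of the lid alone.

How it is judged (in metres and radians):
On the way, in this order (a step that is already met when the one before it is completed fails the run):
1. The steel receiver pan is seated in the cup of the shaker (z of pan in the frame of shaker between 0.056 and 0.06 m and horizontal distance between pan and shaker below 0.004 m and angle between pan's own z axis and vertical below 0.06 rad), for 0.2 s.
2. The blue fine sieve is seated on the pan (z of sieve_fine in the frame of pan between 0.022 and 0.026 m and horizontal distance between sieve_fine and pan below 0.004 m and angle between sieve_fine's own z axis and vertical below 0.06 rad), for 0.2 s.
3. The green medium sieve is seated on the blue one (z of sieve_medium in the frame of sieve_fine between 0.022 and 0.026 m and horizontal distance between sieve_medium and sieve_fine below 0.004 m and angle between sieve_medium's own z axis and vertical below 0.06 rad), for 0.2 s.
4. The yellow coarse sieve is seated on the green one (z of sieve_coarse in the frame of sieve_medium between 0.022 and 0.026 m and horizontal distance between sieve_coarse and sieve_medium below 0.004 m and angle between sieve_coarse's own z axis and vertical below 0.06 rad), for 0.2 s.
5. The lid is seated on the yellow sieve (z of lid in the frame of sieve_coarse between 0.022 and 0.026 m and horizontal distance between lid and sieve_coarse below 0.004 m and angle between lid's own z axis and vertical below 0.06 rad), for 0.2 s.
At the end, for the whole second after the job is handed in: The column stands at rest on the shaker in the order cup, steel pan, blue, green, yellow, lid. Each piece is fully home in the one below (within 2 mm of its seated height), centred on it within 4 mm and upright within 0.06 rad (3.4 degrees), and slower than 0.02 m/s (all of step 1 and all of step 2 and all of step 3 and all of step 4 and all of step 5 and linear speed of each of pan, sieve_fine, sieve_medium, sieve_coarse, lid below 0.02 m/s); the robot touches nothing.
It fails at once if the red sieve is shifted by more than 30 mm or tipped over (distance of sieve_spare from where it was at the start of the episode above 0.03 m or angle between sieve_spare's own z axis and vertical above 0.5 rad).
It fails at once if the glass beaker is shifted by more than 30 mm or tipped over (distance of beaker from where it was at the start of the episode above 0.03 m or angle between beaker's own z axis and vertical above 0.5 rad).
It fails at once if the agar dish is shifted by more than 30 mm or tipped over (distance of agar_dish from where it was at the start of the episode above 0.03 m or angle between agar_dish's own z axis and vertical above 0.5 rad).
It also fails if it takes over 136 s, if anything falls off the work surface, if the arm or the gripper's body presses on something with over 40 N, if the wrist force passes 120 N, or if a joint passes its speed limit or range.

### The arm

A 6-joint arm with a two-finger parallel gripper is mounted at the origin on a cart in front of the work surface, level with it; the furniture and walls round the work are solid. World frame = base frame: x ahead of the robot, y to its left, z up, the work surface at z = 0. Lengths are in mm, angles in rad, forces in N, time in s.
With the tool pointing down it reaches from about 350 to 875 mm from the base axis. Payload 4.2 kg.
Tool frame: the origin (TCP) lies on the centre line of the jaws, within the pads' length; the fingertips stand 25 mm ahead of it and the grasp point (between the pads) lies 6 mm ahead of it; z points along the fingers, y is the line along which they close (so a half turn about z gives the same grasp; the last joint's range is limited). The gripper opens to 87 mm and grips with 3 to 60 N. Pads are 19 mm wide; open, the fingers measure 117 mm over their backs; the gripper's body (75 mm by 190 mm) begins 51 mm behind the grasp point.
Start: joints at [-1.085, 0.385, 0.008, 0, -1.194, -0.259], TCP at [140.556, -608.969, 247.55] pointing down, gripper open.
Joint ranges: [-3.14, 3.14], [-1.21, 2.06], [-1.07, 1.41], [-3.16, 2.05], [-2.99, -0.16], [-3.1, 3.1]. Speed limits (rad/s): [2.79, 2.79, 3.14, 3.14, 3.14, 3.14].

### API

Orientations are given as a rotation vector (axis times angle).
In Python, from rig import * gives the robot as it stands.
- The arm moves only by the shell command python3 -m pendant 'ROWS' [OPENING] [FORCE]. ROWS is a JSON object of lists of equal length, an entry for each row: "linear": the shift along the world's x, y, z in cm, a list of three; "twist": the turn about the world's z in rad. In form: {"linear": [[x, y, z], ...], "twist": [twist, ...]}. A call has 1 to 12 rows; each row is the pose to reach, as a shift and turn from the pose commanded when the call began; what a row does not reach only later rows make up. A row lasts 1/12 s, in which the tool goes at most 41.7 mm and 7.16 degrees, less where a joint would pass 70% of its speed; a pose out of reach is approached as far as the arm can. A call with a gripper value outside its range is refused whole. OPENING is the gripper's target within -1 to 1 (shut at 1, half-way at 0, fully open at -1), set as the call begins (- or left out, the last holds). The fingers move at their own pace and stop on an object; FORCE is the grip in N (left out, the last holds). Time passes only in rows, so rows that repeat a pose let the fingers close. It gives the time, the measured TCP pose, the force, the opening and the grip force at its end, in the units of the state.
- observe(): the state, without advancing time (a new reading comes with each control period).
- snapshot(name): name is "scene" or "top" or "wrist"; returns a dict with "color" (480x640x3 uint8, red, green, blue), "intrinsics" (3x3 intrinsics, pixels), "rvec" (rotation vector, rad) and "tvec" (3), from world to camera coordinates, as OpenCV has them. Camera axes: x right, y down, z forward; pixel columns grow to the right and rows downward; lengths in mm; the calibration is good to about 2 mm. The wrist camera is an equidistant fisheye: a pixel r from the principal point sees the ray r / f radians off the axis. A picture is of the moment at which its call begins. There is no depth.
- close_job(): hands the job in; it is judged then, once.
The state is a dict: "t": time; "qpos": joint angles; "qd": joint speeds; "joint_efforts": joint torques, N m; "ee_pos": TCP position; "orientation": TCP orientation; "ft_force": force on the tool from outside, world axes, zero at the start; "torque": the same for the moment, N m; "opening": finger opening in mm; "grip_force": force on a finger pad.
Only numpy, scipy, OpenCV 4.12 (cv2) and the standard library are available. Lean on these libraries where they do the work, as an engineer would, in place of code of your own. Each camera call takes 0.05 s, during which the arm holds its last target. There are 200 camera calls.

## Working session

There is one attempt and no reset: what is moved stays moved. The work goes in short steps, Python scripts to look and compute and a shell command to move; the robot and the scene stay as the last step left them, time stands still between calls to the robot, and variables do not carry over. Pictures are saved under pics/ and viewed, at most 14 in all, crops included, and the job is handed in when it is done.

```bash
mkdir -p pics; python3 - <<'E'
from rig import *
import cv2
for n in("scene","top"):
    s=snapshot(n); cv2.imwrite(f"pics/{n}0.png",s["color"][:,:,::-1]); print(n,s["intrinsics"],s["rvec"],s["tvec"])
print(observe())
E
```

```text
scene [[604.42294315   0.         326.61747882]
 [  0.         604.42294315 250.76853194]
 [  0.           0.           1.        ]] [ 0.73974877 -2.59826278  1.15536022] [ 448.77399008  239.73297024 1183.89665525]
top [[545.12707554   0.         318.90035743]
 [  0.         545.12707554 242.28825451]
 [  0.           0.           1.        ]] [ 2.14640476 -2.1517548   0.13720585] [   6.76380294  562.06820316 1205.03340337]
{'t': 0.1, 'qpos': array([-1.08540114e+00,  3.85475639e-01,  6.78856395e-03, -4.03369149e-04,
       -1.19405629e+00, -2.58562994e-01]), 'qd': array([-0.00010348, -0.00132772,  0.00297307,  0.00306439, -0.00121121,
       -0.00021317]), 'joint_efforts': array([ 1.55668135e-04, -3.91688526e+01,  1.87933856e+01,  4.23192054e+00,
        1.34571307e-02, -7.27536099e-05]), 'ee_pos': array([ 140.43442563, -608.51467692,  246.58629638]), 'orientation': array([ 3.55270917e-01, -3.12107770e+00, -3.06294107e-03]), 'ft_force': array([-0.22173745,  0.03577379, -0.00685993]), 'torque': array([ 0.03994147, -0.02889262,  0.04106658]), 'grip_force': 0.0, 'opening': 87.13296661535702}
```

View pics/top0.png

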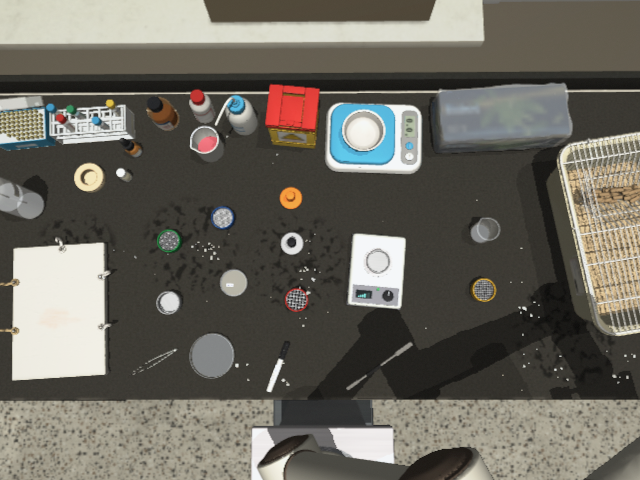

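View pics/scene0.png

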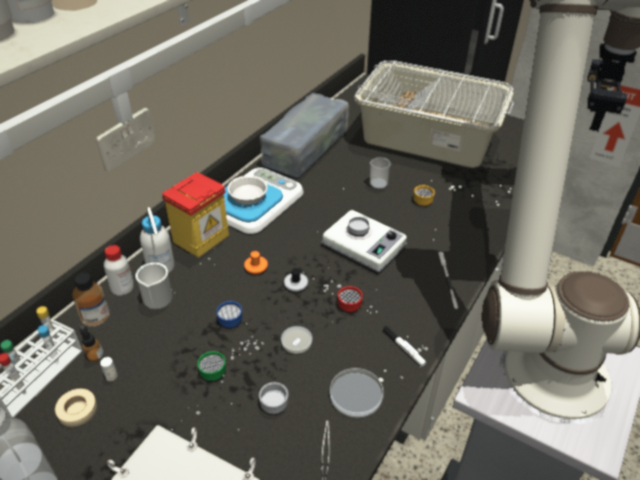

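Candidates in the top view:
- **Pan:** steel cup at (168,302). It could be confused with the balance bowl (363,131), the big dish (212,355), the agar dish (233,283) or the shaker cup (377,262).
- **Blue:** (222,217). **Green:** (168,240).
- **Yellow:** (484,290). Red at (297,299) is the spare and stays put.
- **Lid:** white disc with a black knob at (291,243). The orange look-alike is at (291,198).
- **Beaker:** (485,230).

I'll measure these and check them in one close crop.

```bash
cat > h.py <<'E'
from rig import *
import numpy as np, cv2
def ray(s,u,v,fish=False):
    K=s["intrinsics"];R=cv2.Rodrigues(np.array(s["rvec"]))[0];t=np.array(s["tvec"]).ravel()
    a=np.array([(u-K[0,2])/K[0,0],(v-K[1,2])/K[1,1]])
    if fish:
        th=np.linalg.norm(a); d=np.r_[a/th*np.sin(th),np.cos(th)] if th>1e-9 else np.array([0,0,1.])
    else: d=np.r_[a,1]
    return -R.T@t,R.T@d
def plane(s,u,v,z,fish=False):
    o,d=ray(s,u,v,fish); return (o+d*(z-o[2])/d[2])[:2]
def proj(s,P,fish=False):
    K=s["intrinsics"];R=cv2.Rodrigues(np.array(s["rvec"]))[0];p=R@np.array(P,float)+np.array(s["tvec"]).ravel()
    if fish:
        r=np.hypot(p[0],p[1]);th=np.arctan2(r,p[2]);a=p[:2]/r*th
    else:a=p[:2]/p[2]
    return a*K[[0,1],[0,1]]+K[[0,1],[2,2]]
HUE=dict(blue=(100,130),green=(50,85),yellow=(15,32),red=None)
def blob(img,name,u,v,r):
    """largest masked contour near (u,v)"""
    hsv=cv2.cvtColor(img,cv2.COLOR_RGB2HSV);H,S,V=cv2.split(hsv)
    if name in("blue","green","yellow"):
        a,b=HUE[name];m=(H>=a)&(H<=b)&(S>90)&(V>40)
    elif name=="red": m=((H<8)|(H>172))&(S>110)&(V>40)
    else: m=(V>95)&(S<70)
    k=np.zeros(m.shape,np.uint8);cv2.circle(k,(int(u),int(v)),int(r),1,-1)
    m=(m&(k>0)).astype(np.uint8)
    m=cv2.morphologyEx(m,cv2.MORPH_CLOSE,np.ones((3,3),np.uint8))
    c=cv2.findContours(m,cv2.RETR_EXTERNAL,cv2.CHAIN_APPROX_NONE)[0]
    return cv2.convexHull(max(c,key=cv2.contourArea))
E
python3 - <<'E'
from h import *
s=snapshot("top");im=s["color"];vis=im.copy()
for n,c,u,v,z in[("pan","g",168,302,25),("blue","blue",222,217,25),("green","green",168,240,25),("yellow","yellow",484,290,25),("lid","g",291,243,11),("red","red",297,299,25),("beaker",None,485,231,34),("agar",None,233,283,7),("seat",None,377,261,66),("orange",None,291,198,20)]:
    if c:
        h=blob(im,c,u,v,17);e=cv2.fitEllipse(h);u,v=e[0];print(n,np.round(e[0],1),np.round(e[1],1),end=" ");cv2.polylines(vis,[h],1,(255,0,255),1)
    print(n,plane(s,u,v,z).round(0))
a=cv2.resize(vis[180:330,140:320],None,fx=4,fy=4,interpolation=2)
cv2.imwrite("pics/crop1.png",a[:,:,::-1])
E
```

```text
pan [167.5 302.4] [23.2 24.2] pan [427. 350.]
blue [222.4 217.4] [23.2 24.2] blue [623. 229.]
green [168.9 240.6] [23.5 25. ] green [569. 352.]
yellow [482.9 289.6] [24.3 26.5] yellow [ 454. -367.]
lid [292.8 242.7] [21.7 26.6] lid [565.  66.]
red [296.1 299.4] [23.9 24.1] red [433.  58.]
beaker [ 588. -375.]
agar [472. 205.]
seat [ 516. -123.]
orange [669.  71.]
```

View pics/crop1.png

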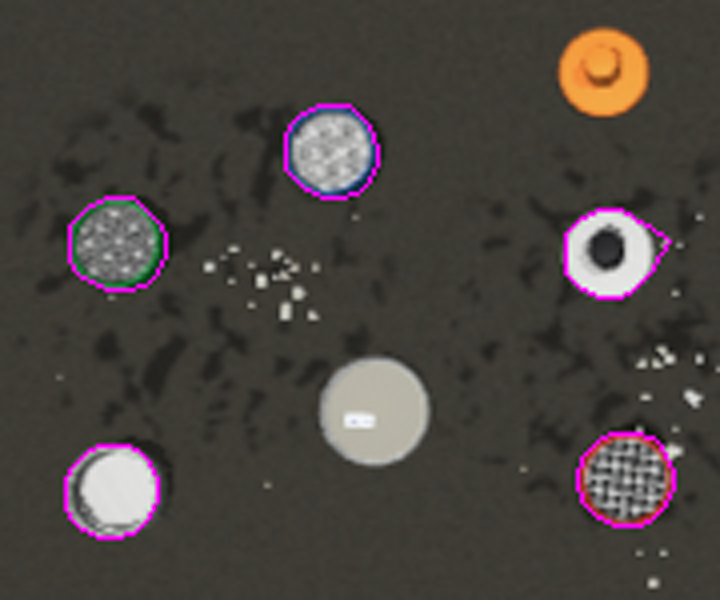

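The crop confirms the choices: pan at lower left, blue and green rimmed sieves, white lid with black knob, and red spare and orange look-alike to avoid. Next I'll move over the shaker for a wrist look.

```bash
python3 -m pendant '{"linear":[[37.5,48.5,0],[37.5,48.5,0],[37.5,48.5,0],[37.5,48.5,0],[37.5,48.5,0],[37.5,48.5,0],[37.5,48.5,0],[37.5,48.5,0],[37.5,48.5,0],[37.5,48.5,0],[37.5,48.5,0],[37.5,48.5,0]],"twist":[-0.23,-0.23,-0.23,-0.23,-0.23,-0.23,-0.23,-0.23,-0.23,-0.23,-0.23,-0.23]}' -1 20
```

```text
t: 1.15
ee_pos: [446.2, -212.6, 247.6]
orientation: [0.005, 3.141, 0.0]
ft_force: [0.2, -0.7, 0.5]
opening: 87.2
grip_force: 0.0
```

```bash
python3 -m pendant '{"linear":[[3.5,4.5,0],[7,9,0],[7,9,0],[7,9,0],[7,9,0],[7,9,0]],"twist":[0,0,0,0,0,0]}'; python3 - <<'E'
from h import *
s=snapshot("wrist");cv2.imwrite("pics/w1.png",s["color"][:,:,::-1])
R=cv2.Rodrigues(np.array(s["rvec"]))[0];print(s["intrinsics"],-R.T@np.array(s["tvec"]),R, observe()["ee_pos"])
print(proj(s,[516,-123,66],True))
E
```

```text
t: 1.65
ee_pos: [515.0, -124.6, 247.1]
orientation: [-0.005, -3.14, -0.0]
ft_force: [0.3, -0.8, 0.6]
opening: 86.9
grip_force: 0.0
[[371.64829954   0.         324.08643977]
 [  0.         371.64829954 241.30058159]
 [  0.           0.           1.        ]] [ 441.08586381 -123.49698487  384.6350359 ] [[ 2.79973017e-03  9.99996041e-01  2.80737312e-04]
 [ 9.62836960e-01 -2.77151312e-03  2.70069080e-01]
 [ 2.70068789e-01 -4.85816289e-04 -9.62840908e-01]] [ 514.78626164 -125.10410857  247.33028362]
[324.78750941 225.48541724]
```

View pics/w1.png

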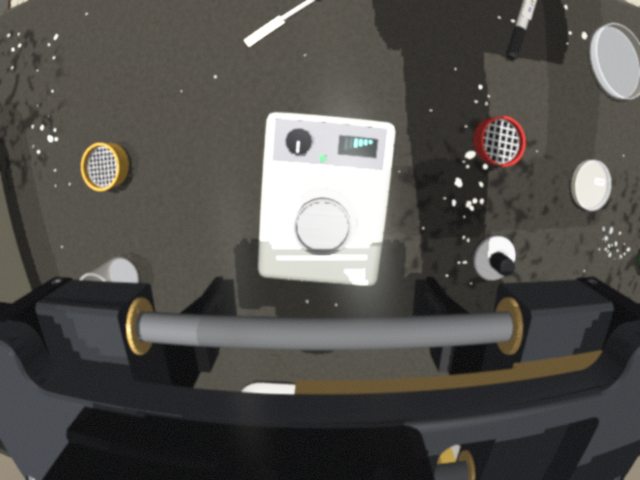

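The wrist view shows the shaker cup at about (322,224), the lid at (497,258), the red sieve at (500,141) and yellow at (104,167). Next I'll refine the seat from both views.

```bash
python3 - <<'E'
from h import *
out=[]
for n,(u,v),w,k in(("wrist",(322,224),45,8),("top",(377,261),20,16)):
    s=snapshot(n);im=s["color"];c=im[v-w:v+w,u-w:u+w];c=cv2.resize(c,None,fx=k,fy=k,interpolation=cv2.INTER_CUBIC)[:640]
    g=cv2.GaussianBlur(cv2.cvtColor(c,cv2.COLOR_RGB2GRAY),(0,0),k/2)
    sc={"wrist":30,"top":12.3}[n]*k
    r=cv2.HoughCircles(g,cv2.HOUGH_GRADIENT_ALT,1.5,2,param1=60,param2=.5,minRadius=int(.8*sc),maxRadius=int(1.15*sc))
    for a in (r[0][:6] if r is not None else []):
        p=(a[0]+.5)/k-.5+u-w,(a[1]+.5)/k-.5+v-w; print(n,np.round(p,1),round(a[2]/k,1),plane(s,*p,66,n=="wrist").round(1))
        cv2.circle(c,(int(a[0]),int(a[1])),int(a[2]),(255,0,0),1)
    out.append(cv2.resize(c,(390,390)))
cv2.imwrite("pics/c2.png",np.hstack(out)[:,:,::-1])
E
```

```text
(no output)
```

View pics/c2.png

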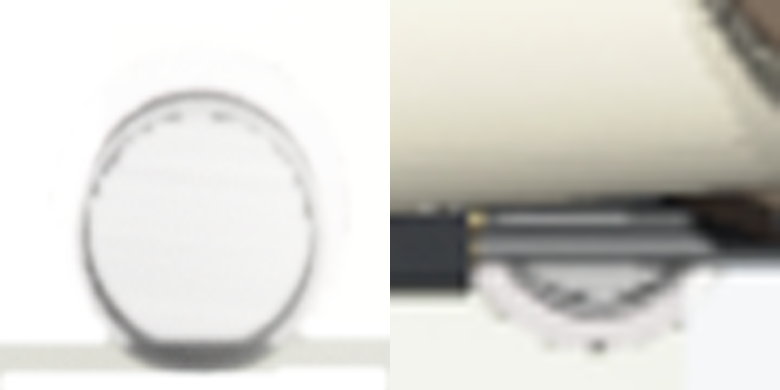

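The top view is now hidden by the arm, so I'll use the first top and scene pictures plus the wrist view with contrast stretched.

```bash
python3 - <<'E'
from h import *
s=snapshot("wrist");W=s["color"];cv2.imwrite("pics/wr.png",W[:,:,::-1])
out=[]
for im,(u,v),w in((W,(322,224),45),(cv2.imread("pics/top0.png")[:,:,::-1],(377,261),20),(cv2.imread("pics/scene0.png")[:,:,::-1],(358,227),22)):
    c=cv2.resize(np.ascontiguousarray(im[v-w:v+w,u-w:u+w]),(260,260),interpolation=cv2.INTER_CUBIC)
    g=cv2.cvtColor(c,cv2.COLOR_RGB2GRAY);print(g.min(),g.max(),np.percentile(g,[10,50,90]))
    out.append(np.vstack([g,(255*(g/255.)**(6 if len(out)==0 else 2)).astype(np.uint8)]))
cv2.imwrite("pics/c3.png",np.hstack(out))
E
```

```text
103 255 [221. 249. 255.]
119 254 [196. 247. 247.]
46 252 [ 64. 208. 252.]
```

View pics/c3.png

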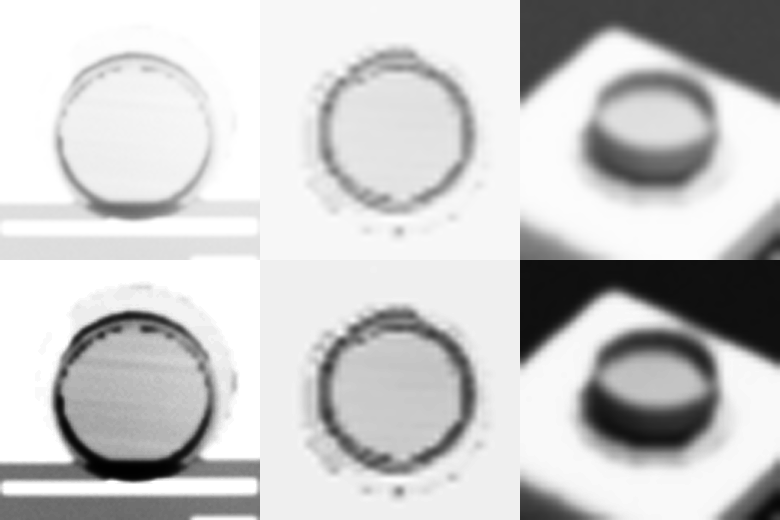

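In the wrist view, the cup's rim centre is at about (323.4,228.5). In the first top picture it is at (377.7,261.2), and in the scene picture at (359,223.8). Next I'll cast rays for these and move to the pan.

```bash
python3 - <<'E'
from h import *
for n,p in(("wrist",(323.4,228.5)),("top",(377.7,261.2)),("scene",(359,223.8))):
    print(n,plane(snapshot(n),*p,66,n=="wrist").round(1))
E
python3 -m pendant '{"linear":[[-0.7,4,0],[-1.5,8,0],[-2.2,12,0],[-3,16,0],[-3.7,20,0],[-4.5,24,0],[-5.2,28,0],[-5.9,32,0],[-6.7,36,0],[-7.4,40,0],[-8.2,44,0],[-8.8,47.5,0]],"twist":[0,0,0,0,0,0,0,0,0,0,0,0]}'; python3 -m pendant '{"linear":[[0,0,-4],[0,0,-4],[0,0,-4],[0,0,-4]],"twist":[0,0,0,0]}'
python3 - <<'E'
from h import *
s=snapshot("wrist");cv2.imwrite("pics/w2.png",s["color"][:,:,::-1])
for n,P in dict(pan=[427,350,32],blue=[623,229,32],green=[569,352,32]).items():print(n,proj(s,P,True))
E
```

```text
wrist [ 518.9 -125.2]
top [ 515.6 -125. ]
scene [ 512.2 -120.9]
t: 3.0
ee_pos: [426.7, 352.5, 247.8]
orientation: [0.004, 3.141, 0.001]
ft_force: [0.3, -1.0, 1.5]
opening: 87.1
grip_force: 0.0
t: 3.33
ee_pos: [428.3, 350.2, 208.8]
orientation: [0.005, 3.14, 0.001]
ft_force: [0.4, -0.1, 2.3]
opening: 87.0
grip_force: 0.0
pan [322.61462605 223.44036868]
blue [214.50359206 397.58354826]
green [325.26576125 361.65110558]
```

View pics/w2.png

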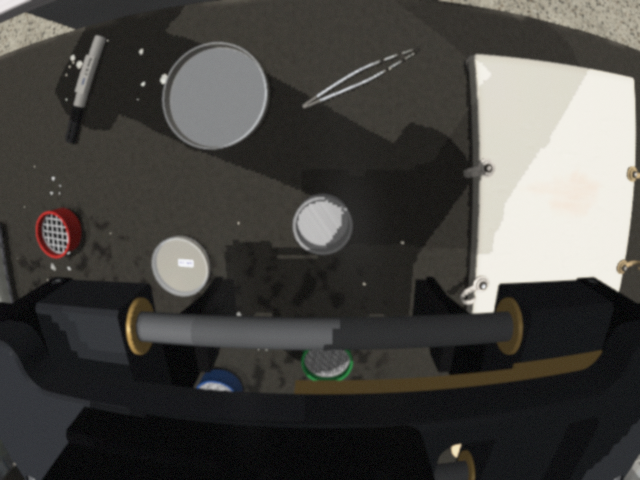

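The pan rim is centred at about (322,224), within 1 mm of the prediction, and agar (181,266) is well clear. Next I'll descend and grip.

```bash
python3 -m pendant '{"linear":[[-0.1,0,-4],[-0.1,0,-8],[-0.1,0,-12],[-0.1,0,-15],[-0.1,0,-16.5],[-0.1,0,-17.2],[-0.1,0,-17.2],[-0.1,0,-17.2]],"twist":[0,0,0,0,0,0,0,0]}'
```

```text
t: 4.05
ee_pos: [427.7, 351.2, 37.2]
orientation: [0.005, 3.139, 0.004]
ft_force: [-0.5, -0.3, 0.8]
opening: 87.6
grip_force: 0.0
```

```bash
python3 -m pendant '{"linear":[[0,0,0],[0,0,0],[0,0,0],[0,0,0],[0,0,0],[0,0,0],[0,0,0],[0,0,0]],"twist":[0,0,0,0,0,0,0,0]}' 1 25
```

```text
t: 4.72
ee_pos: [426.5, 350.3, 35.7]
orientation: [-0.005, -3.141, 0.001]
ft_force: [0.2, -0.1, 2.8]
opening: 51.1
grip_force: 25.0
```

```bash
python3 -m pendant '{"linear":[[0,0,3],[0,0,7],[0.5,-2,11],[1.2,-6,12],[2,-10,12],[2.8,-14,12],[3.5,-18,12],[4.2,-22,12],[5,-26,12],[5.8,-30,12],[6.5,-34,12],[7.2,-38,12]],"twist":[0,0,0,0,0,0,0,0,0,0,0,0]}'; python3 -m pendant '{"linear":[[0.8,-4,0],[1.6,-7.5,0],[1.8,-9.3,0],[1.8,-9.5,0],[1.8,-9.5,0],[1.8,-9.5,0]],"twist":[0,0,0,0,0,0]}'
python3 - <<'E'
from h import *
s=snapshot("wrist");cv2.imwrite("pics/w3.png",s["color"][100:400,170:470][:,:,::-1].repeat(2,0).repeat(2,1))
print([observe()["ee_pos"].round(1)])
print(proj(s,[517,-124.5,66],True))
E
```

```text
t: 5.72
ee_pos: [498.3, -31.5, 155.5]
orientation: [-0.005, -3.142, -0.0]
ft_force: [0.7, -0.2, -0.4]
opening: 51.1
grip_force: 25.0
t: 6.22
ee_pos: [516.1, -124.2, 155.2]
orientation: [-0.005, -3.141, -0.0]
ft_force: [0.2, 1.2, -1.1]
opening: 51.5
grip_force: 25.0
[array([ 516.2, -123.7,  155.4])]
[322.03932552 258.06258479]
```

View pics/w3.png

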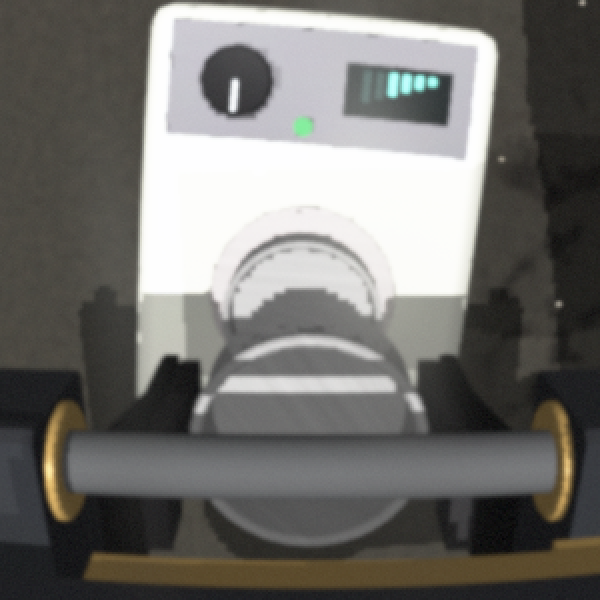

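The pan is held level, with its rim spanning u 192–428 and v 332–545 in the crop. The cup's inner near edge is at crop (304,243).

```bash
python3 - <<'E'
from h import *
s=snapshot("wrist");q=lambda u,v,z:plane(s,170+u/2,100+v/2,z,True).round(1)
print("pan near/far",q(310,332,151),q(310,545,151),"l/r",q(192,435,151),q(428,435,151))
print("cup near inner",q(304,244,66),"l/r",q(231,300,66),q(377,300,66), "near outer",q(304,236,66))
E
```

```text
pan near/far [ 492.5 -122.4] [ 545.  -122.4] l/r [ 516.1 -147.8] [516.3 -97. ]
cup near inner [ 493.5 -124. ] l/r [ 511.7 -147.5] [ 511.9 -100.7] near outer [ 490.9 -124. ]
```

Now a partial descent, offsetting by about (-1.2,-1.2) mm.

```bash
python3 -m pendant '{"linear":[[-0.12,-0.13,-2],[-0.12,-0.13,-4],[-0.12,-0.13,-5],[-0.12,-0.13,-5.5],[-0.12,-0.13,-5.8],[-0.12,-0.13,-5.8],[-0.12,-0.13,-5.8]],"twist":[0,0,0,0,0,0,0]}'; python3 -m pendant '{"linear":[[0,0,-0.1],[0,0,-0.2],[0,0,-0.3],[0,0,-0.35],[0,0,-0.35]],"twist":[0,0,0,0,0]}'
```

```text
t: 6.9
ee_pos: [516.0, -125.7, 98.3]
orientation: [0.004, 3.14, -0.0]
ft_force: [0.2, -0.7, -0.3]
opening: 51.3
grip_force: 25.0
t: 7.32
ee_pos: [515.3, -126.0, 94.1]
orientation: [0.005, 3.142, -0.0]
ft_force: [-0.4, -0.4, -1.0]
opening: 51.3
grip_force: 25.0
```

```bash
python3 -m pendant '{"linear":[[0,0,-0.05],[0,0,-0.1],[0,0,-0.15],[0,0,-0.15]],"twist":[0,0,0,0]}';python3 -m pendant '{"linear":[[0,0,-0.05],[0,0,-0.1],[0,0,-0.15],[0,0,-0.15]],"twist":[0,0,0,0]}'
```

```text
t: 7.65
ee_pos: [515.4, -125.9, 93.7]
orientation: [0.004, 3.141, -0.001]
ft_force: [-2.1, 1.3, 7.4]
opening: 51.1
grip_force: 25.0
t: 7.98
ee_pos: [515.4, -126.0, 93.6]
orientation: [0.004, 3.141, -0.001]
ft_force: [-5.7, 2.0, 15.5]
opening: 51.5
grip_force: 25.1
```

Seated: contact came at the expected height. Next I'll release, rise and head to blue.

```bash
python3 -m pendant '{"linear":[[0,0,0.2],[0,0,0.2],[0,0,0.2],[0,0,0.2],[0,0,0.2],[0,0,0.3]],"twist":[0,0,0,0,0,0]}' -1; python3 -m pendant '{"linear":[[0,0,3],[0,0,7],[0.5,2,10],[1.7,6,10],[3,10,10],[4.2,14,10],[5.4,18,10],[6.6,22,10],[7.8,26,10],[9,30,10],[10,33.5,10],[10.8,35.5,10]],"twist":[0,0,0,0,0,0,0,0,0,0,0,0]}';python3 -m pendant '{"linear":[[0,0,0],[0,0,0],[0,0,0]],"twist":[0,0,0]}'
python3 - <<'E'
from h import *
s=snapshot("wrist");print(observe()["ee_pos"].round(1),proj(s,[623,229,32],True))
a=s["color"][100:400,170:470].repeat(2,0).repeat(2,1)
t=snapshot("top");u,v=proj(t,[516,-125,66]).astype(int)
b=cv2.resize(np.ascontiguousarray(t["color"][v-25:v+25,u-25:u+25]),(200,200),interpolation=2);b=np.vstack([b,np.zeros((400,200,3),np.uint8)])
cv2.imwrite("pics/w4.png",np.hstack([a,b])[:,:,::-1])
E
```

```text
t: 8.48
ee_pos: [515.1, -125.9, 93.5]
orientation: [-0.005, -3.141, -0.0]
ft_force: [-0.8, 0.1, 0.2]
opening: 82.1
grip_force: 0.0
t: 9.48
ee_pos: [623.7, 233.1, 193.4]
orientation: [0.0, 3.141, 0.0]
ft_force: [0.0, -0.1, -0.6]
opening: 87.0
grip_force: 0.0
t: 9.73
ee_pos: [622.8, 228.5, 193.5]
orientation: [-0.005, -3.14, 0.001]
ft_force: [-1.0, -0.2, 0.2]
opening: 87.1
grip_force: 0.0
[622.9 228.1 193.8] [323.64925876 229.90400538]
```

View pics/w4.png

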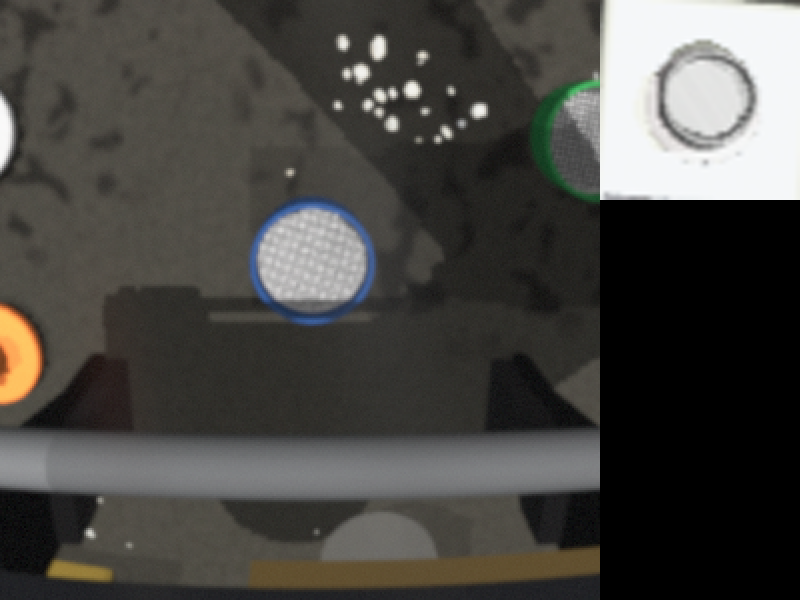

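Blue is centred at wrist pixel (326,230), and the pan sits concentric in the cup in the top inset. Next I'll grasp blue.

```bash
python3 -m pendant '{"linear":[[0,0.1,-4],[0,0.15,-8],[0,0.15,-11],[0,0.15,-14],[0,0.15,-15.3],[0,0.15,-15.8],[0,0.15,-15.8],[0,0.15,-15.8]],"twist":[0,0,0,0,0,0,0,0]}'; python3 -m pendant '{"linear":[[0,0,0],[0,0,0],[0,0,0],[0,0,0],[0,0,0],[0,0,0],[0,0,0],[0,0,0]],"twist":[0,0,0,0,0,0,0,0]}' 1 25
python3 - <<'E'
from h import *
t=snapshot("top");u,v=proj(t,[516,-125,90])
g=t["color"];x,y=int(u)-22,int(v)-22;c=cv2.resize(np.ascontiguousarray(g[y:y+44,x:x+44]),None,fx=12,fy=12,interpolation=2)
G=cv2.GaussianBlur(cv2.cvtColor(c,cv2.COLOR_RGB2GRAY),(0,0),4)
r=cv2.HoughCircles(G,cv2.HOUGH_GRADIENT_ALT,1.5,2,param1=60,param2=.3,minRadius=110,maxRadius=180)
if r is not None:
  for a in r[0][:5]:print(a.round(1),plane(t,(a[0]+.5)/12-.5+x,(a[1]+.5)/12-.5+y,90).round(1))
print(g.shape,u,v)
E
```

```text
t: 10.5
ee_pos: [624.5, 230.8, 37.9]
orientation: [0.005, 3.139, 0.002]
ft_force: [-0.0, 0.5, -0.0]
opening: 87.3
grip_force: 0.0
t: 11.17
ee_pos: [623.3, 230.6, 36.2]
orientation: [-0.005, -3.142, 0.0]
ft_force: [-0.4, 0.5, 1.6]
opening: 50.9
grip_force: 25.0
(480, 640, 3) 378.8064547739419 259.92698323144305
```

```bash
python3 -m pendant '{"linear":[[0,0,3],[0,0,7],[-0.6,-2,11],[-1.8,-6,12],[-3,-10,12],[-4.2,-14,12],[-5.4,-18,12],[-6.6,-22,12],[-7.8,-26,12],[-9,-30,12],[-10.2,-33.6,12],[-10.8,-35.6,12]],"twist":[0,0,0,0,0,0,0,0,0,0,0,0]}'; python3 -m pendant '{"linear":[[0,0,0],[0,0,0],[0,0,0]],"twist":[0,0,0]}'
python3 - <<'E'
from h import *
s=snapshot("wrist");cv2.imwrite("pics/w5.png",s["color"][150:390,200:440][:,:,::-1].repeat(2,0).repeat(2,1))
print([observe()["ee_pos"].round(1)])
E
```

```text
t: 12.22
ee_pos: [512.9, -128.5, 155.8]
orientation: [-0.01, -3.14, -0.0]
ft_force: [-0.6, 0.2, -0.8]
opening: 51.0
grip_force: 25.0
t: 12.47
ee_pos: [515.5, -125.2, 156.0]
orientation: [0.005, 3.141, 0.0]
ft_force: [-0.2, -0.3, -0.9]
opening: 50.8
grip_force: 25.0
[array([ 515.6, -124.8,  156. ])]
```

View pics/w5.png

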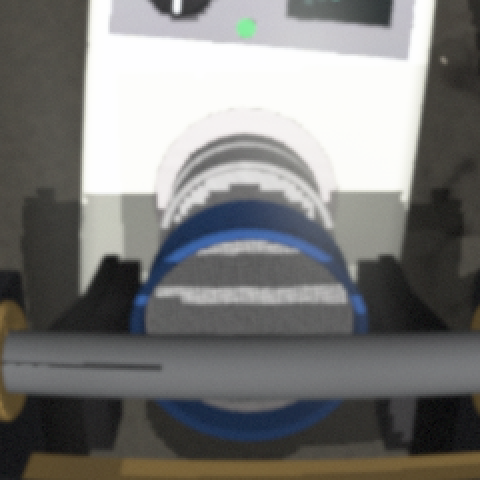

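Blue is held level over the seated pan. I'll compute the relative centres.

```bash
python3 - <<'E'
from h import *
s=snapshot("wrist");q=lambda u,v,z:plane(s,200+u/2,150+v/2,z,True).round(1)
print("blue near/far",q(249,229,152),q(249,440,152),"l/r",q(132,330,152),q(367,330,152))
print("pan near outer",q(247,162,90),"l/r",q(162,222,90),q(333,222,90))
E
```

```text
blue near/far [ 491.1 -123.6] [ 542.8 -123.7] l/r [ 514.2 -148.7] [514.3 -98.4]
pan near outer [ 492.9 -124.1] l/r [ 510.7 -148.8] [510.9 -99.2]
```

```bash
python3 -m pendant '{"linear":[[0.06,-0.04,-1.5],[0.06,-0.04,-2.5],[0.06,-0.04,-3],[0.06,-0.04,-3.3],[0.06,-0.04,-3.5],[0.06,-0.04,-3.7],[0.06,-0.04,-3.8],[0.06,-0.04,-3.8]],"twist":[0,0,0,0,0,0,0,0]}'; python3 -m pendant '{"linear":[[0,0,-0.1],[0,0,-0.2],[0,0,-0.2],[0,0,-0.2]],"twist":[0,0,0,0]}'
```

```text
t: 13.23
ee_pos: [516.1, -125.7, 118.3]
orientation: [0.005, 3.141, -0.0]
ft_force: [1.0, -0.4, -0.3]
opening: 51.1
grip_force: 25.0
t: 13.57
ee_pos: [516.3, -125.8, 118.1]
orientation: [0.004, 3.14, -0.001]
ft_force: [-2.5, 1.5, 8.7]
opening: 51.0
grip_force: 25.0
```

```bash
python3 -m pendant '{"linear":[[0,0,0.2],[0,0,0.2],[0,0,0.2],[0,0,0.2],[0,0,0.2],[0,0,0.3]],"twist":[0,0,0,0,0,0]}' -1; python3 -m pendant '{"linear":[[0,0,3],[0,0,6.5],[0.3,3,8],[0.7,7,8],[1.2,11,8],[1.7,15,8],[2.1,19,8],[2.5,23,8],[3,27,8],[3.4,31,8],[3.9,35,8],[4.3,39,8]],"twist":[0,0,0,0,0,0,0,0,0,0,0,0]}';python3 -m pendant '{"linear":[[0.5,4,0],[0.9,8,0],[0.9,8.8,0],[0.9,8.8,0],[0.9,8.8,0]],"twist":[0,0,0,0,0]}'
python3 - <<'E'
from h import *
s=snapshot("wrist");p=proj(s,[569,352,32],True);print(observe()["ee_pos"].round(1),p)
e=cv2.fitEllipse(blob(s["color"],"green",*p,50));print(e,plane(s,*e[0],32,True))
t=snapshot("top")
for z in (90,114):print(proj(t,[516,-125,z]))
e=cv2.fitEllipse(blob(t["color"],"blue",379,259,17));print(e,plane(t,*e[0],108))
E
```

```text
t: 14.07
ee_pos: [515.7, -125.8, 118.7]
orientation: [-0.005, -3.141, -0.0]
ft_force: [-0.4, 0.4, 0.3]
opening: 82.5
grip_force: 0.0
t: 15.07
ee_pos: [558.8, 266.2, 199.0]
orientation: [-0.005, -3.142, 0.0]
ft_force: [1.2, 0.3, -0.0]
opening: 86.9
grip_force: 0.0
t: 15.48
ee_pos: [567.4, 352.0, 198.2]
orientation: [-0.004, -3.14, 0.002]
ft_force: [0.7, 0.2, 0.3]
opening: 87.2
grip_force: 0.0
[567.6 351.2 198.6] [323.14687433 230.19401183]
((324.620361328125, 231.01165771484375), (62.42434310913086, 63.32386779785156), 174.93150329589844) [569.7125306  353.23936094]
[378.80645477 259.92698323]
[379.96021244 258.78276692]
((379.9971008300781, 259.0716247558594), (23.601587295532227, 24.343505859375), 61.40285873413086) [ 516.00145492 -125.70492464]
```

```bash
python3 -m pendant '{"linear":[[0.15,0.1,-4],[0.15,0.1,-8],[0.15,0.1,-11],[0.15,0.1,-14],[0.15,0.1,-15.7],[0.15,0.1,-16.2],[0.15,0.1,-16.2],[0.15,0.1,-16.2]],"twist":[0,0,0,0,0,0,0,0]}'; python3 -m pendant '{"linear":[[0,0,0],[0,0,0],[0,0,0],[0,0,0],[0,0,0],[0,0,0],[0,0,0],[0,0,0]],"twist":[0,0,0,0,0,0,0,0]}' 1 25
```

```text
t: 16.25
ee_pos: [570.4, 352.8, 38.6]
orientation: [0.006, 3.14, 0.002]
ft_force: [0.0, -0.5, 0.5]
opening: 86.9
grip_force: 0.0
t: 16.92
ee_pos: [569.4, 353.2, 37.2]
orientation: [-0.005, -3.142, 0.0]
ft_force: [0.1, 0.1, 1.6]
opening: 50.8
grip_force: 25.0
```

```bash
python3 -m pendant '{"linear":[[0,0,3],[0,0,7],[-0.2,-2,11],[-0.6,-6,14],[-1.1,-10,14],[-1.5,-14,14],[-2,-18,14],[-2.4,-22,14],[-2.9,-26,14],[-3.3,-30,14],[-3.8,-34,14],[-4.2,-38,14]],"twist":[0,0,0,0,0,0,0,0,0,0,0,0]}'; python3 -m pendant '{"linear":[[-0.5,-4,0],[-0.9,-8,0],[-1.1,-9.5,0],[-1.1,-9.9,0],[-1.1,-9.9,0],[-1.1,-9.9,0]],"twist":[0,0,0,0,0,0]}'
```

```text
t: 17.92
ee_pos: [526.4, -28.7, 177.0]
orientation: [-0.005, -3.141, -0.0]
ft_force: [0.7, -0.4, -0.9]
opening: 50.7
grip_force: 25.0
t: 18.42
ee_pos: [516.5, -125.4, 176.9]
orientation: [-0.005, -3.142, -0.0]
ft_force: [-0.5, 0.8, -1.0]
opening: 50.6
grip_force: 25.0
```

```bash
python3 -m pendant '{"linear":[[0,-0.03,-1.5],[0,-0.03,-2.3],[0,-0.03,-2.6],[0,-0.03,-2.9],[0,-0.03,-3.1],[0,-0.03,-3.3],[0,-0.03,-3.3]],"twist":[0,0,0,0,0,0,0]}'; python3 -m pendant '{"linear":[[0,0,-0.1],[0,0,-0.2],[0,0,-0.3],[0,0,-0.3]],"twist":[0,0,0,0]}'
```

```text
t: 19.0
ee_pos: [516.5, -125.9, 144.0]
orientation: [-0.004, -3.141, 0.0]
ft_force: [0.3, -0.5, 0.3]
opening: 50.8
grip_force: 25.0
t: 19.33
ee_pos: [516.9, -126.1, 143.1]
orientation: [0.004, 3.14, -0.001]
ft_force: [-3.0, 1.9, 7.9]
opening: 51.1
grip_force: 25.0
```

```bash
python3 -m pendant '{"linear":[[0,0,0.2],[0,0,0.2],[0,0,0.2],[0,0,0.2],[0,0,0.2],[0,0,0.3]],"twist":[0,0,0,0,0,0]}' -1; python3 -m pendant '{"linear":[[0,0,3],[0,0,5.5],[-0.8,-3,5.5],[-1.8,-7,5.5],[-2.8,-11,5.5],[-3.9,-15,5.5],[-4.9,-19,5.5],[-5.8,-22.5,5.5],[-6.2,-24.1,5.5],[-6.2,-24.1,5.5],[-6.2,-24.1,5.5],[-6.2,-24.1,5.5]],"twist":[0,0,0,0,0,0,0,0,0,0,0,0]}'
python3 - <<'E'
from h import *
s=snapshot("wrist");p=proj(s,[454,-367,32],True);print(observe()["ee_pos"].round(1),p)
e=cv2.fitEllipse(blob(s["color"],"yellow",*p,50));print(e,plane(s,*e[0],32,True))
t=snapshot("top")
c=proj(t,[516,-125,138])
e=cv2.fitEllipse(blob(t["color"],"green",*c,17));print(e,plane(t,*e[0],132))
E
```

```text
t: 19.83
ee_pos: [516.2, -126.1, 143.7]
orientation: [-0.005, -3.141, -0.0]
ft_force: [-0.6, 0.3, -0.1]
opening: 82.1
grip_force: 0.0
t: 20.83
ee_pos: [454.4, -366.5, 198.8]
orientation: [-0.005, -3.141, -0.001]
ft_force: [-0.9, 0.5, 0.3]
opening: 86.9
grip_force: 0.0
[ 454.6 -366.2  199. ] [322.27166579 227.58140687]
((323.68646240234375, 227.95057678222656), (63.4287109375, 63.751060485839844), 1.9369728565216064) [ 454.32375514 -365.80954965]
((381.3057556152344, 257.69183349609375), (24.398269653320312, 24.737751007080078), 65.86579132080078) [ 516.42186236 -125.94692731]
```

```bash
python3 -m pendant '{"linear":[[0,0,-4],[0,0,-8],[0,0,-11],[0,0,-14],[0,0,-15.7],[0,0,-16.2],[0,0,-16.2],[0,0,-16.2]],"twist":[0,0,0,0,0,0,0,0]}'; python3 -m pendant '{"linear":[[0,0,0],[0,0,0],[0,0,0],[0,0,0],[0,0,0],[0,0,0],[0,0,0],[0,0,0]],"twist":[0,0,0,0,0,0,0,0]}' 1 25
```

```text
t: 21.6
ee_pos: [455.6, -366.9, 38.1]
orientation: [0.002, 3.14, -0.002]
ft_force: [0.1, -0.1, -0.7]
opening: 87.0
grip_force: 0.0
t: 22.27
ee_pos: [454.4, -367.2, 37.3]
orientation: [0.005, 3.142, -0.0]
ft_force: [-1.1, 0.2, 2.7]
opening: 50.6
grip_force: 25.0
```

```bash
python3 -m pendant '{"linear":[[0,0,3],[0,0,7],[0,0,11],[0.4,1.5,15],[1.2,4.5,16.5],[2.2,8.5,16.5],[3.2,12.5,16.5],[4.2,16.5,16.5],[5.2,20.5,16.5],[6,23.3,16.5],[6.2,24.1,16.5],[6.2,24.1,16.5]],"twist":[0,0,0,0,0,0,0,0,0,0,0,0]}'; python3 -m pendant '{"linear":[[0,0,0],[0,0,-1],[0,0,-2],[0,0,-2.5],[0,0,-2.8],[0,0,-2.8]],"twist":[0,0,0,0,0,0]}'
```

```text
t: 23.27
ee_pos: [516.8, -124.2, 201.9]
orientation: [0.001, -3.141, -0.0]
ft_force: [-0.3, -0.6, -0.5]
opening: 50.8
grip_force: 25.0
t: 23.77
ee_pos: [515.6, -126.8, 172.6]
orientation: [-0.007, -3.139, 0.0]
ft_force: [-0.6, -0.0, -0.6]
opening: 50.8
grip_force: 25.0
```

```bash
python3 -m pendant '{"linear":[[0.05,0,-0.2],[0.05,0,-0.4],[0.05,0,-0.6],[0.05,0,-0.6]],"twist":[0,0,0,0]}'; python3 -m pendant '{"linear":[[0,0,-0.1],[0,0,-0.2],[0,0,-0.3],[0,0,-0.3]],"twist":[0,0,0,0]}'
```

```text
t: 24.1
ee_pos: [516.8, -126.0, 167.8]
orientation: [-0.005, -3.141, -0.0]
ft_force: [0.4, -0.1, -1.3]
opening: 50.9
grip_force: 25.0
t: 24.43
ee_pos: [517.4, -126.1, 167.1]
orientation: [0.004, 3.14, -0.001]
ft_force: [-3.0, 1.4, 8.8]
opening: 50.9
grip_force: 25.0
```

```bash
python3 -m pendant '{"linear":[[0,0,0.2],[0,0,0.2],[0,0,0.2],[0,0,0.2],[0,0,0.2],[0,0,0.3]],"twist":[0,0,0,0,0,0]}' -1; python3 -m pendant '{"linear":[[0,0,3],[0,0,5],[0.5,2,5],[1.5,6,5],[2.5,10,5],[3.5,14,5],[4.4,17.7,5],[4.8,19.3,5],[4.8,19.3,5],[4.8,19.3,5],[4.8,19.3,5]],"twist":[0,0,0,0,0,0,0,0,0,0,0]}'
python3 - <<'E'
from h import *
s=snapshot("wrist");p=proj(s,[565,67,11],True);k=proj(s,[565,67,44],True);print(observe()["ee_pos"].round(1),p,k)
im=s["color"];u,v=p.astype(int)
g=cv2.cvtColor(im,cv2.COLOR_RGB2GRAY)
m=np.zeros_like(g);cv2.circle(m,(u,v),45,1,-1)
e=cv2.fitEllipse(blob(im,"g",u,v,42));print(e,plane(s,*e[0],14,True))
cv2.imwrite("pics/w6.png",im[v-60:v+60,u-60:u+60][:,:,::-1].repeat(4,0).repeat(4,1));print(u-60,v-60)
t=snapshot("top");c=proj(t,[516,-125,162])
e=cv2.fitEllipse(blob(t["color"],"yellow",*c,18));print(e,plane(t,*e[0],156))
E
```

```text
t: 24.93
ee_pos: [516.7, -126.1, 167.6]
orientation: [-0.005, -3.141, -0.0]
ft_force: [0.8, -1.0, -0.2]
opening: 82.0
grip_force: 0.0
t: 25.85
ee_pos: [564.5, 66.2, 217.8]
orientation: [-0.006, -3.141, 0.001]
ft_force: [-0.1, -0.3, 0.5]
opening: 87.1
grip_force: 0.0
[564.5  65.8 217.9] [323.99114263 218.68805005] [323.97517112 226.78873736]
((321.6127624511719, 220.23919677734375), (54.84029769897461, 74.37183380126953), 85.00804138183594) [565.83548043  64.76287736]
263 158
((382.51092529296875, 256.1656799316406), (25.273832321166992, 25.46494483947754), 57.89252471923828) [ 517.0243966  -125.86607102]
```

View pics/w6.png

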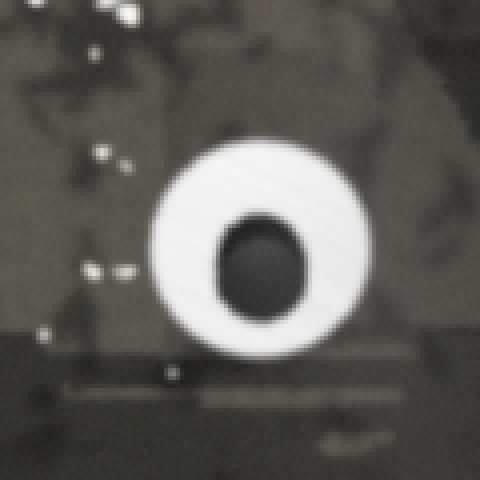

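The lid disc is centred at pixel (328.2,220) and the knob top at (328.4,227), which puts it at about (565.5,69.5). Descend and grip the knob.

```bash
python3 -m pendant '{"linear":[[0.1,0.35,-4],[0.1,0.35,-8],[0.1,0.35,-11],[0.1,0.35,-14],[0.1,0.35,-16.5],[0.1,0.35,-17.4],[0.1,0.35,-17.6],[0.1,0.35,-17.6]],"twist":[0,0,0,0,0,0,0,0]}'; python3 -m pendant '{"linear":[[0,0,0],[0,0,0],[0,0,0],[0,0,0],[0,0,0],[0,0,0],[0,0,0],[0,0,0],[0,0,0],[0,0,0],[0,0,0],[0,0,0]],"twist":[0,0,0,0,0,0,0,0,0,0,0,0]}' 1 25
```

```text
t: 26.62
ee_pos: [566.3, 69.8, 42.4]
orientation: [0.006, 3.141, -0.0]
ft_force: [0.3, 0.1, 0.5]
opening: 86.9
grip_force: 0.0
t: 27.62
ee_pos: [565.9, 70.4, 42.0]
orientation: [-0.005, -3.142, 0.0]
ft_force: [0.5, -0.5, 0.0]
opening: 19.2
grip_force: 25.0
```

```bash
python3 -m pendant '{"linear":[[0,0,3],[0,0,7],[0,0,11],[0,0,15],[-0.4,-1.5,18],[-1.1,-4.5,18.5],[-2.1,-8.5,18.5],[-3.1,-12.5,18.5],[-4.1,-16.5,18.5],[-4.8,-19.1,18.5],[-4.9,-19.6,18.5],[-4.9,-19.6,18.5]],"twist":[0,0,0,0,0,0,0,0,0,0,0,0]}'; python3 -m pendant '{"linear":[[0,0,0],[0,0,-1],[0,0,-1.8],[0,0,-2.2],[0,0,-2.4],[0,0,-2.4]],"twist":[0,0,0,0,0,0]}'
```

```text
t: 28.62
ee_pos: [516.1, -127.2, 226.9]
orientation: [-0.01, -3.141, -0.0]
ft_force: [0.2, -0.1, -0.5]
opening: 19.3
grip_force: 25.0
t: 29.12
ee_pos: [516.7, -125.0, 202.0]
orientation: [-0.003, -3.14, 0.0]
ft_force: [-0.2, -0.2, -1.1]
opening: 19.0
grip_force: 25.0
```

```bash
python3 - <<'E'
from h import *
s=snapshot("wrist");cv2.imwrite("pics/w7.png",s["color"][150:390,200:440][:,:,::-1].repeat(2,0).repeat(2,1));print(observe()["ee_pos"])
E
```

```text
[ 516.93628643 -125.15465985  202.56536702]
```

View pics/w7.png

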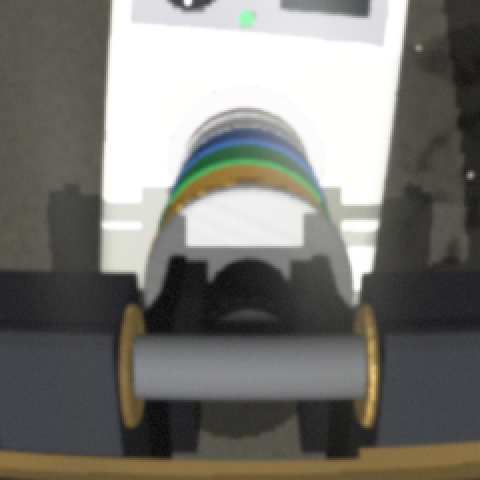

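The column's order and alignment look right, and the lid is about 6 mm above its seat and nearly concentric. Lower it.

```bash
python3 -m pendant '{"linear":[[0,-0.05,-0.2],[0,-0.05,-0.4],[0,-0.05,-0.6],[0,-0.05,-0.6]],"twist":[0,0,0,0]}'; python3 -m pendant '{"linear":[[0,0,-0.1],[0,0,-0.2],[0,0,-0.3],[0,0,-0.3]],"twist":[0,0,0,0]}'
```

```text
t: 29.5
ee_pos: [517.0, -126.1, 196.8]
orientation: [0.005, 3.141, 0.0]
ft_force: [-0.5, 0.6, -0.3]
opening: 19.4
grip_force: 25.0
t: 29.83
ee_pos: [517.4, -126.3, 195.8]
orientation: [0.004, 3.14, -0.001]
ft_force: [-2.3, 1.9, 8.1]
opening: 19.2
grip_force: 25.0
```

Seated at the expected height of 196 mm. Next I'll release, clear the column and verify.

```bash
python3 -m pendant '{"linear":[[0,0,0.2],[0,0,0.2],[0,0,0.2],[0,0,0.2],[0,0,0.3],[0,0,0.3],[0,0,0.3],[0,0,0.3]],"twist":[0,0,0,0,0,0,0,0]}' -1; python3 -m pendant '{"linear":[[0,0,3],[0,0,6],[0,0,8],[-0.5,3,8],[-1,7,8],[-1,11,8],[-1,15,8],[-1,19,8],[-1,23,8],[-1,25,8],[-1,25,8],[-1,25,8]],"twist":[0,0,0,0,0,0,0,0,0,0,0,0]}'
python3 - <<'E'
from h import *
t=snapshot("top")["color"];s=snapshot("scene")["color"]
f=lambda i,u,v,w:cv2.resize(np.ascontiguousarray(i[v-w:v+w,u-w:u+w]),(390,390),interpolation=2)
cv2.imwrite("pics/end.png",np.hstack([f(t,383,255,40),f(s,358,200,60)])[:,:,::-1])
E
```

```text
t: 30.5
ee_pos: [516.9, -126.1, 197.0]
orientation: [-0.005, -3.141, 0.0]
ft_force: [-0.5, -1.2, 0.9]
opening: 64.9
grip_force: 0.0
t: 31.5
ee_pos: [506.7, 125.0, 276.8]
orientation: [-0.001, -3.141, 0.001]
ft_force: [-0.2, -0.8, -0.2]
opening: 86.9
grip_force: 0.0
```

View pics/end.png

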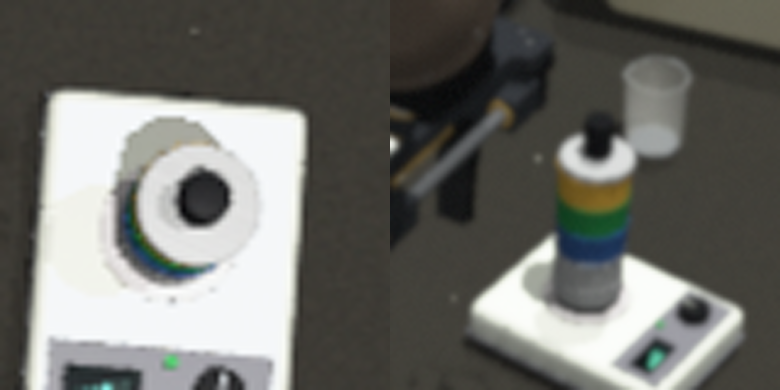

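The column stands straight in the order pan, blue, green, yellow, lid, and the beaker is untouched.

```bash
python3 -c "
from rig import *
print(close_job())"
```

```text
the job is handed in; nothing more can be done
None
```

The sieve column is built on the shaker in the order pan, blue, green, yellow, lid, with everything released and the job handed in at about 32 s; the judge returned no verdict, but every piece bottomed out at its expected height and the column looked straight in the last pictures.

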